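# Clear the gel viewer and shut its cover

### The job

A stoppered flask has been left standing on the glass of the gel viewer, so its hinged cover cannot be shut. Lift the flask out and lower it gently, without dropping it, into the deep bucket so that it stands upright on the bottom; then tip the viewer's cover down gently, without letting it slam, until it is fully shut. Leave the gel tray where it lies on the glass, and do not disturb the bucket, the tip box or the bottle.

Things in the scene. Friction and masses are not known exactly. Their poses are not given: they have to be found in the camera images.
- viewer: Gel viewer, a fixed white light box 240 (x) x 270 (y) x 80 mm high. Origin: centre of its underside; its front faces its own -x (towards the robot at yaw 0). Its top is a well with 12 mm walls; the frosted white glass floor of the well is 55 mm above the origin, 25 mm below the rim.
- cover (a joint): Angle of the viewer's see-through cover with black edges (232 long, 270 wide, 6 mm panel, 0.3 kg), hinged along the viewer's far (+x) rim: 0 = shut, lying flat on the rim; about 1.57 = standing upright; limit 1.75. Stiff hinge: it stays at whatever angle it is left; 2 to 4 N at the free edge moves it.
- cover_hinge (a point): Middle of the cover's hinge line, 115 mm along the viewer's +x from its origin and 80 mm up. The hinge line runs along the viewer's y. Frame turns with the cover: its -x runs along the panel from hinge to free edge, its +z is the normal of the face that is on top when shut (that face looks away from the robot when the cover stands open). The panel occupies z 0 to 6 mm.
- cover_edge (a point): Tip of the 80 mm wide, 18 mm long, 8 mm thick black finger tab in the middle of the cover's free edge, on the upper face: 250 mm from the hinge line along the cover. The tab overhangs the case front by 15 mm when shut.
- flask: Amber glass flask with a round belly, flat foot and black stopper, 118 mm tall, about 0.14 kg. Origin: centre of its underside, z up its axis. Foot 42 mm across, belly 68 mm across at 30 mm height, straight neck 26 mm across from 70 to 103 mm height, lip 32 mm across at 103 to 108 mm, stopper 24 mm across above that.
- gel_tray: Low clear tray 70 x 80 x 14 mm holding a grey slab, lying on the viewer's glass beside the flask. Origin: centre of its underside. It fits under the shut cover and stays there.
- bucket: Round grey open bucket, 112 mm high, 152 mm across the rim, 128 mm across the base, walls 5 mm, floor 6 mm thick, 0.7 kg, standing loose on the bench to the left or right of the viewer. Origin: centre of its underside, z up.
- tip_box: White and blue pipette tip box 85 x 120 x 63 mm, on the bench on the other side of the viewer from the bucket. Bystander. Origin: centre of its underside.
- bottle: White bottle with black cap, 60 mm across, 140 mm tall, on the bench to the left of the viewer, farther out. Bystander. Origin: centre of its underside.
Things that resemble listed ones, but are neither listed nor needed, are in the scene too. Leave any red look-alike of the flask alone.

How it is judged:
On the way, in this order (a step that is already met when the one before it is completed fails the run):
1. the flask stands upright on the bottom of the bucket, let go (horizontal distance between flask and bucket below 0.045 m and z of flask in the frame of bucket below 0.012 m and angle between flask's own z axis and vertical below 0.2 rad and contact force between the fingers and flask below 0.1 N), for 0.2 s.
2. the cover is then shut (value of joint cover below 0.04 rad), for 0.2 s.
At the end, for the whole second after the job is handed in: The cover is shut to within 0.04 rad; the flask stands at rest, within 0.2 rad of upright, on the floor of the upright bucket (its underside less than 12 mm above the bucket's underside, within 45 mm of its axis) (value of joint cover below 0.04 rad and horizontal distance between flask and bucket below 0.045 m and z of flask in the frame of bucket below 0.012 m and angle between flask's own z axis and vertical below 0.2 rad and linear speed of flask below 0.02 m/s and angle between bucket's own z axis and vertical below 0.1 rad); the robot touches nothing.
It fails at once if the flask was tipped over (more than 0.7 rad) (angle between flask's own z axis and vertical above 0.7 rad).
It fails at once if the flask was dropped or plunged into the bucket (faster than 0.6 m/s inside it) or pressed against it with more than 30 N ((horizontal distance between flask and bucket below 0.07 m and z of flask in the frame of bucket below 0.08 m and linear speed of flask above 0.6 m/s) or contact force between flask and bucket above 30 N).
It fails at once if the cover was slammed (faster than 2 rad/s within 0.3 rad of shut) (value of joint cover below 0.3 rad and velocity of joint cover below -2 rad/s).
It fails at once if the gel tray was shifted by more than 20 mm (distance of gel_tray from where it was at the start of the episode above 0.02 m).
It fails at once if the bucket, the tip box or the bottle was shifted by more than 30 mm (distance of any of bucket, tip_box, bottle from where it was at the start of the episode above 0.03 m).
It also fails if it takes over 64 s, if anything falls off the work surface, if the arm or the gripper's body presses on something with over 40 N, if the wrist force passes 120 N, or if a joint passes its speed limit or range.

### The arm

A 6-joint arm with a two-finger parallel gripper is mounted at the origin on the work surface. World frame = base frame: x ahead of the robot, y to its left, z up, the work surface at z = 0. Lengths are in m, angles in rad, forces in N, time in s.
With the tool pointing down it reaches from about 0.225 to 0.875 m from the base axis. Payload 3.4 kg.
Tool frame: the origin (TCP) lies at the very end of the fingers, on their centre line; the grasp point (between the pads) lies 19 mm behind it; z points along the fingers, y is the line along which they close (so a half turn about z gives the same grasp; the last joint's range is limited). The gripper opens to 85 mm and grips with 20 to 120 N. Pads are 22 mm wide; open, the fingers measure 114 mm over their backs; the gripper's body (76 mm by 85 mm) begins 54 mm behind the grasp point. The pads swing forward as they close: fully open they stand 13 mm farther back than shut.
Start: joints at [1.139, 0.276, 1.505, -0, 1.361, -0.121], TCP at [0.176, 0.547, 0.231] pointing down, gripper open.
Joint ranges: [-2.89, 2.89], [-0.75, 2.08], [0.22, 2.7], [-1.18, 4.32], [0.11, 2.71], [-2.7, 2.7]. Speed limits (rad/s): [2.57, 2.57, 3.14, 3.14, 3.14, 3.14].

### API

Orientations are given as a unit quaternion [w, x, y, z].
In Python, from rig import manip, get_image, camera_info gives the robot as it stands. The module is installed in compiled form; this text tells all that it offers.
- The arm moves only by the shell command python3 -m crank 'ROWS' [FORCE]. ROWS is a JSON object of lists of equal length, an entry for each row: "translation": the shift along the tool's x, y, z in mm, a list of three; "roll": the turn about the tool's z in rad; "fingers": the opening, from 0 (shut) to 1 (fully open). A call has 1 to 8 rows; each row shifts and turns the commanded pose from where the row before left it, along the tool's axes as they then stand; what a row does not reach is not made up. A row lasts 1/10 s, in which the tool goes at most 50 mm and 8.59 degrees, less where a joint would pass 70% of its speed; a pose out of reach is approached as far as the arm can. A call is refused whole if a number of a shift passes 50 or a number of a turn 0.15, either way. A call with a gripper value outside its range is refused whole. The fingers move at their own pace and stop on an object; FORCE is the grip in N (left out, the last holds). Time passes only in rows, so rows that do not move let the fingers close. It gives the time, the measured TCP pose, the force, the opening and the grip force at its end, in the units of the state.
- manip.get_state(): the state, without advancing time (a new reading comes with each control period).
- get_image(name): name is "side" or "top"; returns the picture (480x640x3 uint8, blue, green, red); there is no depth.
- camera_info(name): a dict with "mtx" (3x3 intrinsics, pixels), "D" ([k1, k2, p1, p2, k3] as OpenCV has them; the pictures are not rectified), "rvec" (rotation vector, rad) and "tvec" (3), from world to camera coordinates, as OpenCV has them. Camera axes: x right, y down, z forward; pixel columns grow to the right and rows downward; lengths in m; the calibration is good to about 2 mm. A picture is of the moment at which its call begins. camera_info takes no time and is no camera call.
- manip.sign_off(): hands the job in; it is judged then, once.
The state is a dict: "clock": time; "qpos": joint angles; "qd": joint speeds; "effort": joint torques, N m; "position": TCP position; "ee_rot": TCP orientation; "contact_force": force on the tool from outside, world axes, zero at the start; "moment": the same for the moment, N m; "width": finger opening in m; "gripper_force": force on a finger pad.
Only numpy, scipy, OpenCV 4.12 (cv2) and the standard library are available. Lean on these libraries where they do the work, as an engineer would, in place of code of your own. Each camera call takes 0.05 s, during which the arm holds its last target. There are 200 camera calls.

## Working session

There is one attempt and no reset: what is moved stays moved. The work goes in short steps, Python scripts to look and compute and a shell command to move; the robot and the scene stay as the last step left them, time stands still between calls to the robot, and variables do not carry over. Pictures are saved under pics/ and viewed, at most 10 in all, crops included, and the job is handed in when it is done.

```bash
mkdir -p pics; python3 - <<'E'
from rig import manip,get_image,camera_info
import cv2
for n in("top","side"):
    cv2.imwrite(f"pics/{n}0.png",get_image(n)); c=camera_info(n); print(n,c)
print(manip.get_state())
E
```

```text
top {'mtx': array([[620.16791018,   0.        , 319.41472201],
       [  0.        , 620.16791018, 235.97397739],
       [  0.        ,   0.        ,   1.        ]]), 'D': array([-0.12310917,  0.        ,  0.        ,  0.        ,  0.        ]), 'rvec': array([ 2.05576455, -2.17809593,  0.21797661]), 'tvec': array([0.02617156, 0.51657694, 1.26475281])}
side {'mtx': array([[556.78296275,   0.        , 314.11763827],
       [  0.        , 556.78296275, 230.00541069],
       [  0.        ,   0.        ,   1.        ]]), 'D': array([-0.12900421,  0.        ,  0.        ,  0.        ,  0.        ]), 'rvec': array([ 2.38654686, -0.40123339,  0.14005895]), 'tvec': array([-0.49641287,  0.18280428,  0.92310866])}
{'clock': 0.1, 'qpos': array([ 1.13902375e+00,  2.76537924e-01,  1.50602817e+00, -2.98974569e-05,
        1.36073481e+00, -1.21028604e-01]), 'qd': array([-0.00110076, -0.00243075, -0.00453672, -0.00125609,  0.00123054,
        0.0007543 ]), 'effort': array([ 4.72545671e-04, -4.17700982e+01, -2.46402347e+01, -4.63307842e-04,
        5.79958330e-03,  5.85582015e-06]), 'position': array([0.17563859, 0.54699873, 0.2305141 ]), 'ee_rot': array([-2.19022344e-04,  1.54744465e-01,  9.87954159e-01, -8.25690758e-04]), 'contact_force': array([-0.20105782,  0.40261791,  0.23625112]), 'moment': array([ 0.01261262,  0.01147553, -0.02792828]), 'gripper_force': 0.0, 'width': 0.0854334287213297}
```

View pics/top0.png

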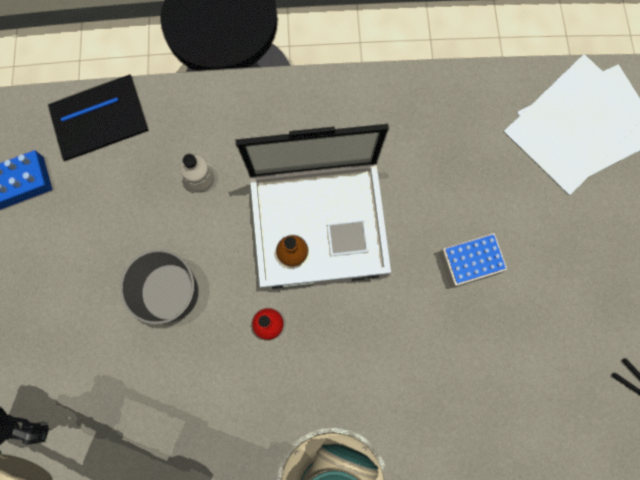

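View pics/side0.png

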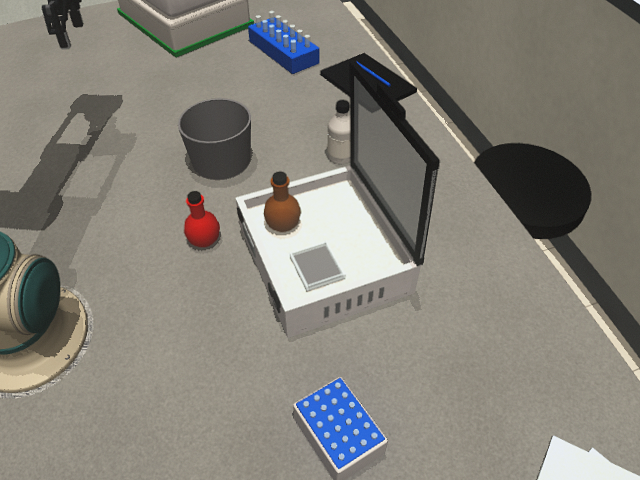

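The top view shows the flask's stopper at (291,242), the bucket rim centred near (160,288), the viewer's front rim corners at (258,287) and (391,276), the cover's free edge from (237,142) to (388,127), and the red decoy at (267,322). In the side view the stopper is at (280,177) and the bucket rim is at (216,122).

```bash
cat >h.py <<'E'
from rig import manip,get_image,camera_info
import cv2,numpy as np
C={n:camera_info(n) for n in("top","side")}
def ray(n,p):
    c=C[n];R=cv2.Rodrigues(c["rvec"])[0]
    u=cv2.undistortPoints(np.array([[p]],float),c["mtx"],c["D"])[0,0]
    return -R.T@c["tvec"],R.T@np.array([u[0],u[1],1])
def atz(n,p,z):
    o,d=ray(n,p);return o+d*(z-o[2])/d[2]
def tri(a,b):
    o1,d1=ray("top",a);o2,d2=ray("side",b)
    s=np.linalg.lstsq(np.c_[d1,-d2],o2-o1,rcond=None)[0]
    q1,q2=o1+s[0]*d1,o2+s[1]*d2
    return (q1+q2)/2,np.linalg.norm(q1-q2)
def proj(n,P):
    c=C[n];return cv2.projectPoints(np.array(P,float).reshape(-1,3),c["rvec"],c["tvec"],c["mtx"],c["D"])[0].reshape(-1,2)
E
python3 - <<'E'
from h import *
np.set_printoptions(precision=3,suppress=True)
print("base",proj("top",[0,0,0]))
for k,a,b in [("stopper",(291,242),(280,176)),("VFL",(258,287),(238,203)),("VFR",(391,275),(288,307)),("cL",(237,141),(353,65)),("cR",(388,126),(437,160)),("red",(265,321),(195,196)),("bottle",(190,160),(343,104))]:
    print(k,*tri(a,b))
print("bucket rim",atz("top",(160,288),.112),atz("side",(216,122),.112))
for p in[(258,287),(391,275)]:print(atz("top",p,.08))
for p in[(238,203),(288,307)]:print(atz("side",p,.08))
print("stop",atz("top",(291,242),.173),atz("side",(280,176),.173))
print("tray",atz("top",(347,238),.069))
for n in C:
    im=get_image(n);b,g,r=[im[...,i].astype(int) for i in range(3)]
    m=((r>b+50)&(g>b+15)&(r<190)).astype('u1')
    nc,l,s,c=cv2.connectedComponentsWithStats(m)
    print(n,[(s[i],c[i]) for i in range(1,nc) if s[i,4]>150])
E
```

```text
base [[331.984 484.06 ]]
stopper [0.484 0.053 0.174] 0.0004787814492099051
VFL [0.417 0.13  0.058] 0.0026432128297165965
VFR [ 0.427 -0.145  0.088] 0.013141531834893869
cL [0.644 0.135 0.306] 0.003275649223722555
cR [ 0.656 -0.134  0.314] 0.001441186052484394
red [0.341 0.114 0.117] 0.0023454476495161224
bottle [0.674 0.252 0.139] 0.000978030152826717
bucket rim [0.417 0.323 0.112] [0.423 0.318 0.112]
[0.412 0.128 0.08 ]
[ 0.421 -0.146  0.08 ]
[0.415 0.108 0.08 ]
[ 0.435 -0.139  0.08 ]
stop [0.484 0.053 0.173] [0.485 0.054 0.173]
tray [ 0.506 -0.061  0.069]
top [(array([277, 236,  30,  30, 579], dtype=int32), array([292.085, 252.019]))]
side [(array([265, 195,  34,  29, 735], dtype=int32), array([281.517, 209.631]))]
```

```bash
python3 -m crank '{"translation":[[0,0,0],[0,0,0],[0,0,0],[0,-40,0],[-20,-40,0],[-30,-40,0],[-30,-40,0],[-30,-40,0]],"roll":[-0.104,-0.104,-0.104,0,0,0,0,0],"fingers":[1,1,1,1,1,1,1,1]}' 40; python3 -m crank '{"translation":[[-30,-40,0],[-30,-40,0],[-30,-40,0],[-30,-40,0],[-30,-40,0],[-25,-40,0],[-20,-40,0],[0,-10,0]],"roll":[0,0,0,0,0,0,0,0],"fingers":[1,1,1,1,1,1,1,1]}'
```

```text
clock: 1.0
position: [0.2866, 0.346, 0.2313]
ee_rot: [0.0, -0.001, 1.0, 0.0]
contact_force: [1.6, 0.5, -0.5]
width: 0.0853
gripper_force: 0.0
clock: 1.8
position: [0.484, 0.0539, 0.231]
ee_rot: [0.001, 0.002, 1.0, -0.001]
contact_force: [-0.8, 1.6, -0.2]
width: 0.0855
gripper_force: 0.0
```

```bash
python3 -m crank '{"translation":[[0,0,25],[0,0,25],[0,0,0]],"roll":[0,0,0],"fingers":[1,1,1]}'; python3 - <<'E'
from h import *
im=get_image("side");cv2.imwrite("pics/s1.png",cv2.resize(im[80:280,180:450],None,fx=2.9,fy=2.9))
p=manip.get_state()["position"];print(p,proj("side",p))
E
```

```text
clock: 2.1
position: [0.4783, 0.0582, 0.1784]
ee_rot: [-0.004, -0.001, 1.0, 0.0]
contact_force: [-1.0, -0.1, 0.3]
width: 0.0855
gripper_force: 0.0
[0.47975439 0.05828714 0.18018155] [[276.26959755 171.85431043]]
```

View pics/s1.png

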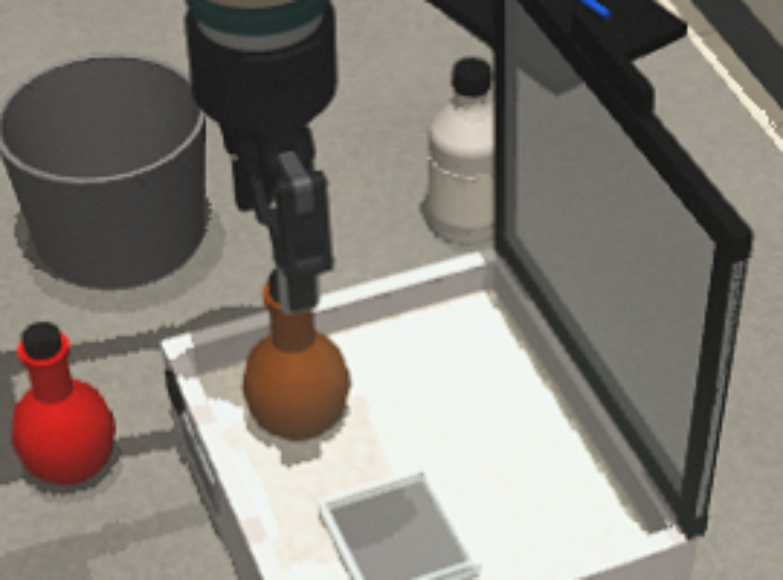

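The close-up shows the open fingers straddling the stopper at crop (285,285), about 4 mm short in x. I'll correct that and then descend.

```bash
python3 -m crank '{"translation":[[-4,-4,0],[0,0,20],[0,0,20],[0,0,17],[0,0,0],[0,0,0],[0,0,0],[0,0,0]],"roll":[0,0,0,0,0,0,0,0],"fingers":[1,1,1,1,1,0.5,0,0]}' 40;  python3 -m crank '{"translation":[[0,0,0],[0,0,0],[0,0,0]],"roll":[0,0,0],"fingers":[0,0,0]}'
```

```text
clock: 2.95
position: [0.4865, 0.0539, 0.1256]
ee_rot: [0.001, -0.001, 1.0, -0.0]
contact_force: [0.3, 0.1, -1.0]
width: 0.0443
gripper_force: 0.0
clock: 3.25
position: [0.4864, 0.054, 0.1253]
ee_rot: [0.001, -0.001, 1.0, 0.0]
contact_force: [0.0, -0.3, 5.1]
width: 0.0298
gripper_force: 39.0
```

```bash
python3 -m crank '{"translation":[[0,0,0],[0,0,0],[0,0,-5],[0,0,-15],[0,0,-20]],"roll":[0,0,0,0,0],"fingers":[0,0,0,0,0]}'; python3 - <<'E'
from h import *
im=get_image("side");cv2.imwrite("pics/s2.png",cv2.resize(im[80:280,180:450],None,fx=2.9,fy=2.9))
print(manip.get_state())
E
```

```text
clock: 3.75
position: [0.4839, 0.0538, 0.1635]
ee_rot: [-0.002, -0.001, 1.0, 0.0]
contact_force: [0.1, -0.5, -2.2]
width: 0.0302
gripper_force: 39.7
{'clock': 3.8, 'qpos': array([-3.21176356e-02,  1.93545352e-01,  1.78664207e+00, -9.26959312e-05,
        1.15803005e+00, -1.60417737e+00]), 'qd': array([ 0.00148036,  0.00628284,  0.00511628,  0.00102275, -0.10459874,
       -0.00089047]), 'effort': array([-1.32854898e-01, -2.87666380e+01, -1.79301614e+01, -4.09659013e-03,
        4.09452477e-01,  3.61193015e-04]), 'position': array([0.48658338, 0.05377156, 0.16721668]), 'ee_rot': array([ 1.68529089e-03, -6.50222232e-04,  9.99998364e-01, -9.77214267e-05]), 'contact_force': array([ 1.03687947, -0.88243836,  1.2239298 ]), 'moment': array([ 0.00193448, -0.03266526, -0.00917257]), 'gripper_force': 39.64168667793274, 'width': 0.029858515558375234}
```

View pics/s2.png

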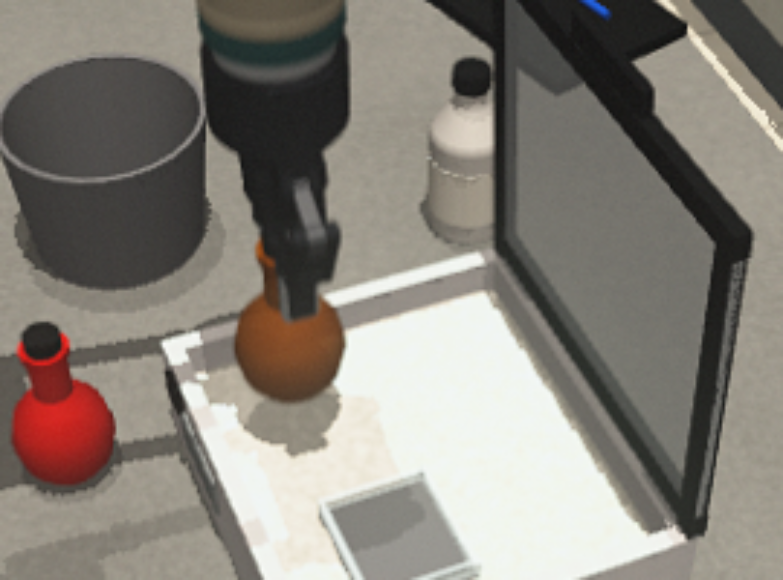

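The flask is off the glass and hanging upright at crop (290,340), clear of the tray. Next I'll raise it and carry it to the bucket.

```bash
python3 -m crank '{"translation":[[0,0,-25],[0,0,-30],[0,0,-15],[5,20,0],[10,35,0],[10,40,0],[10,45,0],[10,45,0]],"roll":[0,0,0,0,0,0,0,0],"fingers":[0,0,0,0,0,0,0,0]}'; python3 -m crank '{"translation":[[10,40,0],[8,28,0],[3,13,0],[0,0,0],[0,0,0]],"roll":[0,0,0,0,0],"fingers":[0,0,0,0,0]}'; python3 - <<'E'
from h import *
im=get_image("side");cv2.imwrite("pics/s3.png",cv2.resize(im[40:240,110:380],None,fx=2.9,fy=2.9))
print(manip.get_state()["position"],proj("side",manip.get_state()["position"]))
E
```

```text
clock: 4.6
position: [0.4393, 0.2399, 0.2336]
ee_rot: [-0.0, -0.0, 1.0, -0.0]
contact_force: [0.6, 0.0, -1.3]
width: 0.0299
gripper_force: 39.9
clock: 5.1
position: [0.4192, 0.3187, 0.2338]
ee_rot: [-0.0, -0.001, 1.0, -0.001]
contact_force: [0.8, -0.2, -2.1]
width: 0.0299
gripper_force: 39.9
[0.41937536 0.31839441 0.23397177] [[205.82882376  70.84118644]]
```

View pics/s3.png

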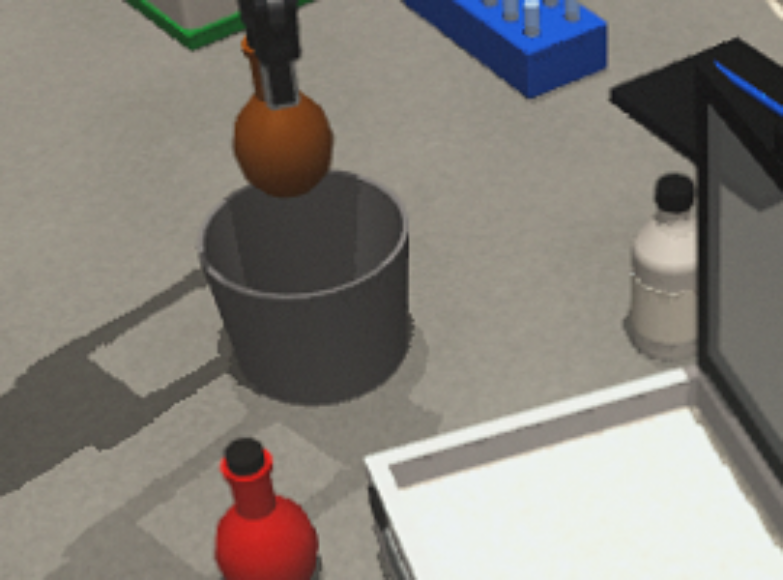

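The flask hangs over the bucket mouth: the rim centre is at full-frame (216,121), which matches the estimate. Lowering now.

```bash
python3 -m crank '{"translation":[[0,-1,20],[0,0,30],[0,0,30],[0,0,30],[0,0,20],[0,0,12],[0,0,6],[0,0,0]],"roll":[0,0,0,0,0,0,0,0],"fingers":[0,0,0,0,0,0,0,0]}'; python3 -m crank '{"translation":[[0,0,3],[0,0,3],[0,0,2],[0,0,0]],"roll":[0,0,0,0],"fingers":[0,0,0,0]}'
```

```text
clock: 5.95
position: [0.4195, 0.3182, 0.0862]
ee_rot: [-0.0, -0.0, 1.0, -0.0]
contact_force: [-0.1, 0.0, -2.3]
width: 0.0298
gripper_force: 40.0
clock: 6.35
position: [0.4191, 0.3188, 0.0784]
ee_rot: [0.0, -0.001, 1.0, 0.0]
contact_force: [-0.2, -0.0, -1.4]
width: 0.0297
gripper_force: 40.0
```

```bash
python3 -m crank '{"translation":[[0,0,1],[0,0,1],[0,0,0]],"roll":[0,0,0],"fingers":[0,0,0]}'; python3 -m crank '{"translation":[[0,0,1],[0,0,0]],"roll":[0,0],"fingers":[0,0]}'
```

```text
clock: 6.65
position: [0.4194, 0.319, 0.0765]
ee_rot: [0.0, -0.001, 1.0, 0.0]
contact_force: [0.4, -0.3, -0.5]
width: 0.0298
gripper_force: 40.0
clock: 6.85
position: [0.42, 0.3194, 0.0764]
ee_rot: [0.001, -0.001, 1.0, 0.001]
contact_force: [-0.4, 0.2, 5.1]
width: 0.0298
gripper_force: 40.2
```

It has touched down at about 5 N, so I'll release.

```bash
python3 -m crank '{"translation":[[0,0,0],[0,0,0],[0,0,0],[0,0,0],[0,0,0],[0,0,0]],"roll":[0,0,0,0,0,0],"fingers":[0.4,0.5,0.6,0.65,0.65,0.65]}'; python3 -m crank '{"translation":[[0,0,-10],[0,0,-20],[0,0,-30],[0,0,-40],[0,0,-40],[0,0,-40],[0,0,-20],[0,0,0]],"roll":[0,0,0,0,0,0,0,0],"fingers":[0.65,0.65,0.65,0.65,0.65,0.65,0.65,0.65]}'; python3 - <<'E'
from h import *
a=get_image("side")[40:240,130:330];b=get_image("top")[60:310,90:420]
cv2.imwrite("pics/s4.png",np.hstack([cv2.resize(a,(400,400)),cv2.resize(b,(400,int(400*250/330)))if 0 else cv2.resize(b,(400,400))]))
E
```

```text
clock: 7.45
position: [0.4191, 0.3187, 0.0752]
ee_rot: [-0.0, -0.001, 1.0, -0.0]
contact_force: [-0.2, 0.4, 0.1]
width: 0.0557
gripper_force: 0.0
clock: 8.25
position: [0.4208, 0.3197, 0.2798]
ee_rot: [0.004, -0.001, 1.0, 0.002]
contact_force: [0.7, -0.3, -0.0]
width: 0.0551
gripper_force: 0.0
```

View pics/s4.png

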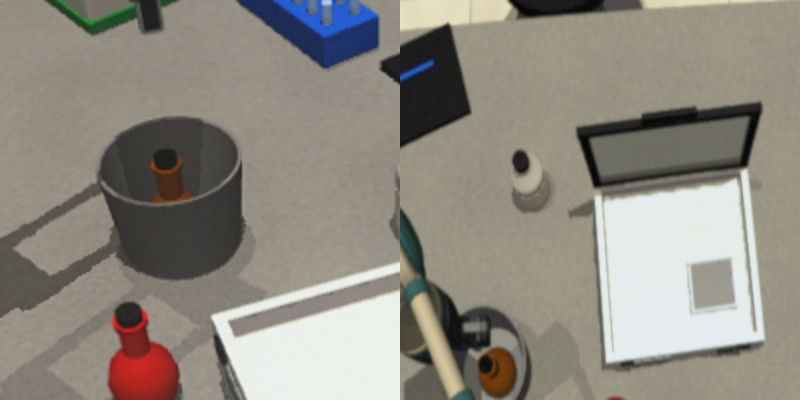

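The side crop shows the flask standing upright in the bucket, with its stopper at (165,160). The top crop shows the tray unmoved and the cover still upright. Next I'll close the fingers and go over and behind the cover.

```bash
python3 -m crank '{"translation":[[0,0,-40],[0,0,-50],[-20,-20,-10],[-35,-35,0],[-35,-35,0],[-35,-35,0],[-35,-35,0],[-35,-35,0]],"roll":[0,0,0,0,0,0,0,0],"fingers":[0,0,0,0,0,0,0,0]}'; python3 -m crank '{"translation":[[-35,-35,0],[-35,-35,0],[-30,-35,0],[-5,-20,0],[0,0,0]],"roll":[0,0,0,0,0],"fingers":[0,0,0,0,0]}'; python3 - <<'E'
from h import *
im=get_image("side");cv2.imwrite("pics/s5.png",cv2.resize(im[0:300,230:500],None,fx=2,fy=2))
p=manip.get_state()["position"];print(p,proj("side",p))
E
```

```text
clock: 9.15
position: [0.6149, 0.1224, 0.373]
ee_rot: [-0.002, -0.001, 1.0, 0.0]
contact_force: [0.5, -0.1, -0.3]
width: 0.0
gripper_force: 0.0
clock: 9.65
position: [0.7199, -0.0043, 0.3715]
ee_rot: [-0.003, 0.002, 1.0, -0.0]
contact_force: [-0.1, -0.2, -0.2]
width: 0.0
gripper_force: 0.0
[ 0.71911473 -0.0019877   0.37274606] [[438.93837413  63.65760541]]
```

View pics/s5.png

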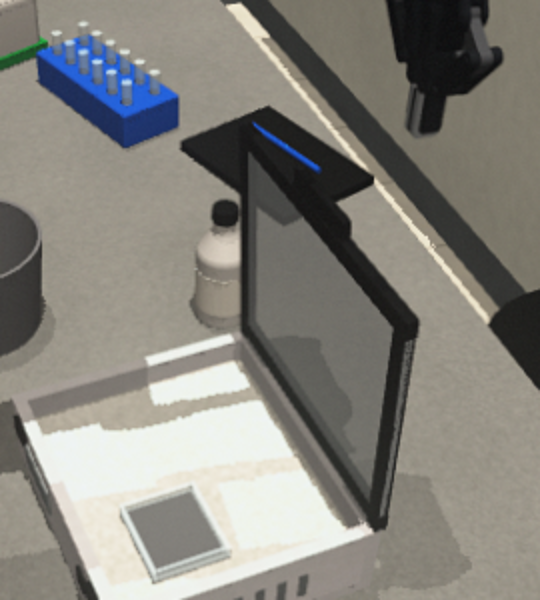

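The closed fingers hang behind and above the cover's free edge, with the tip at crop (425,130). I'll descend behind it and approach its far face.

```bash
python3 -m crank '{"translation":[[0,2,30],[0,0,35],[0,0,30],[10,0,0],[15,0,0],[10,0,0],[8,0,0],[0,0,0]],"roll":[0,0,0,0,0,0,0,0],"fingers":[0,0,0,0,0,0,0,0]}'; python3 -m crank '{"translation":[[12,0,0],[17,0,1],[20,0,4],[19,0,5],[18,0,8],[18,0,9],[0,0,0]],"roll":[0,0,0,0,0,0,0],"fingers":[0,0,0,0,0,0,0]}'; python3 - <<'E'
from h import *
im=get_image("side");cv2.imwrite("pics/s6.png",cv2.resize(im[0:330,200:500],None,fx=1.8,fy=1.8))
print(manip.get_state())
E
```

```text
clock: 10.5
position: [0.6755, 0.0016, 0.2824]
ee_rot: [0.001, -0.001, 1.0, 0.0]
contact_force: [0.3, -0.0, 0.6]
width: -0.0
gripper_force: 0.0
clock: 11.2
position: [0.5707, 0.0011, 0.2534]
ee_rot: [-0.001, -0.0, 1.0, 0.0]
contact_force: [0.1, 0.4, -0.5]
width: -0.0
gripper_force: 0.0
{'clock': 11.25, 'qpos': array([-1.19924600e-01,  2.59918255e-01,  1.47169427e+00,  3.75869174e-04,
        1.40935623e+00, -1.69181888e+00]), 'qd': array([ 0.00155902,  0.02067956, -0.04290933,  0.00435524, -0.00938005,
        0.00044475]), 'effort': array([-1.46814482e-02, -4.15985835e+01, -2.41744727e+01, -3.95359145e-02,
        1.35216108e-01, -5.38023494e-03]), 'position': array([0.57229536, 0.00107504, 0.25380026]), 'ee_rot': array([ 3.31983617e-04, -5.18827601e-04,  9.99999800e-01,  1.46664729e-04]), 'contact_force': array([ 0.17065847, -0.42863353,  0.40559104]), 'moment': array([ 0.02898183,  0.00577324, -0.0129833 ]), 'gripper_force': 0.0, 'width': 1.6383970112268866e-05}
```

View pics/s6.png

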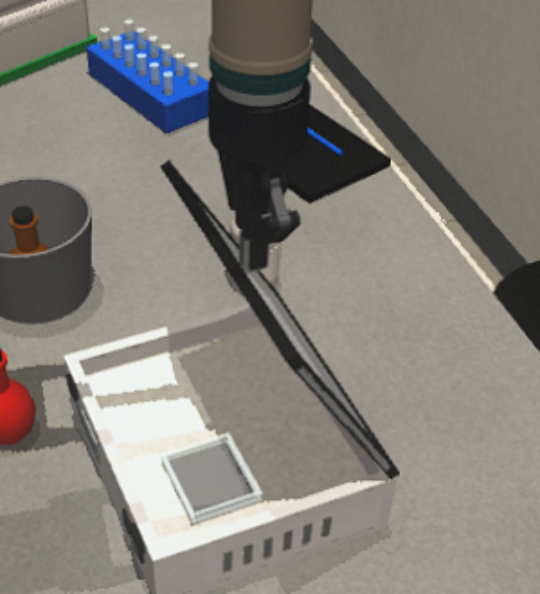

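The cover has tipped to about 1 rad, and the fingertips are on its upper face below the tab at crop (255,265). I'll continue along the arc.

```bash
python3 -m crank '{"translation":[[16,0,7],[15,0,9],[14,0,10],[14,0,14],[13,0,16],[10,0,17],[10,0,18],[0,0,0]],"roll":[0,0,0,0,0,0,0,0],"fingers":[0,0,0,0,0,0,0,0]}'; python3 -m crank '{"translation":[[5,0,9],[4,0,9],[3,0,10],[3,0,9],[2,0,10],[2,0,9],[0,0,0]],"roll":[0,0,0,0,0,0,0],"fingers":[0,0,0,0,0,0,0]}'
```

```text
clock: 12.05
position: [0.4793, 0.0011, 0.1609]
ee_rot: [-0.002, -0.001, 1.0, 0.0]
contact_force: [0.1, 0.6, -0.5]
width: 0.0001
gripper_force: 0.0
clock: 12.75
position: [0.4597, 0.0011, 0.1047]
ee_rot: [-0.002, -0.001, 1.0, 0.0]
contact_force: [-0.9, -0.7, 0.0]
width: -0.0004
gripper_force: 0.0
```

```bash
python3 -m crank '{"translation":[[0,0,5],[0,0,5],[0,0,4],[0,0,2],[0,0,2],[0,0,1],[0,0,0]],"roll":[0,0,0,0,0,0,0],"fingers":[0,0,0,0,0,0,0]}'; python3 -m crank '{"translation":[[0,0,1],[0,0,1],[0,0,0]],"roll":[0,0,0],"fingers":[0,0,0]}'
```

```text
clock: 13.45
position: [0.4617, 0.0008, 0.0872]
ee_rot: [0.0, -0.001, 1.0, 0.0]
contact_force: [0.7, -0.5, 0.1]
width: -0.0002
gripper_force: 0.0
clock: 13.75
position: [0.4619, 0.0008, 0.086]
ee_rot: [0.0, -0.001, 1.0, -0.0]
contact_force: [-1.8, 0.2, 5.0]
width: -0.0
gripper_force: 2.7
```

```bash
python3 -m crank '{"translation":[[0,0,1],[0,0,1],[0,0,0]],"roll":[0,0,0],"fingers":[0,0,0]}'; python3 -m crank '{"translation":[[0,0,-10],[0,0,-30],[0,0,-40],[0,0,-40],[0,0,-40],[0,0,0],[0,0,0]],"roll":[0,0,0,0,0,0,0],"fingers":[0,0,0,0,0,0,0]}'; python3 - <<'E'
from h import *
im=get_image("side");cv2.imwrite("pics/s7.png",im)
E
```

```text
clock: 14.05
position: [0.4619, 0.0008, 0.0858]
ee_rot: [0.001, -0.001, 1.0, -0.0]
contact_force: [-5.2, 0.2, 20.8]
width: -0.0002
gripper_force: 10.3
clock: 14.75
position: [0.4619, 0.0008, 0.2441]
ee_rot: [0.001, -0.001, 1.0, -0.0]
contact_force: [0.6, -0.9, -1.2]
width: 0.0002
gripper_force: 0.0
```

View pics/s7.png

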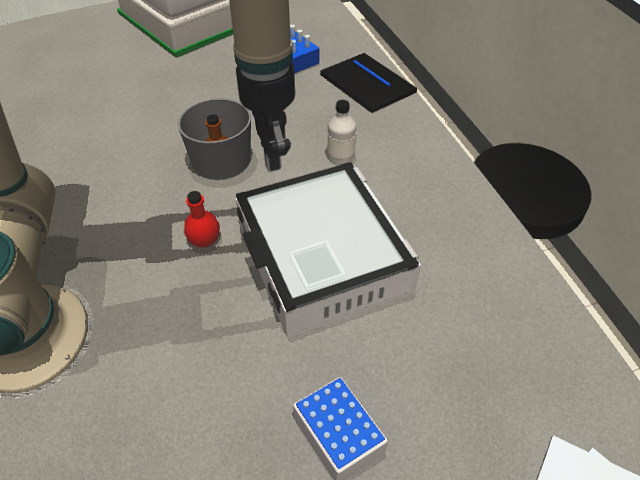

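The cover lies flat on the rim with its free edge from (238,200) to (290,305). The flask stands in the bucket at (213,125), the tray is in place under the cover, and the arm is clear.

```bash
python3 -c "from rig import manip;print(manip.sign_off())"
```

```text
the job is handed in; nothing more can be done
None
```

The flask stands upright in the bucket, the viewer's cover is shut with the gel tray in place under it, and the job is handed in; the sign-off returned no verdict.

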